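Tighten a gearbox filler plug and cap it

ROBOT

A 7-joint arm with a two-finger parallel gripper is mounted at the origin on a cart in front of the work surface, level with it; the furniture and walls round the work are solid. World frame = base frame: x ahead of the robot, y to its left, z up, the work surface at z = 0. Lengths are in mm, angles in rad, forces in N, time in s.
With the tool pointing down it reaches from about 400 to 875 mm from the base axis. Payload 4.4 kg.
Tool frame: the origin (TCP) lies midway between the tips of the shut fingers; the grasp point (between the pads) lies 19 mm behind it; z points along the fingers, y is the line along which they close (so a half turn about z gives the same grasp; the last joint's range is limited). The gripper opens to 85 mm and grips with 20 to 120 N. Pads are 22 mm wide; open, the fingers measure 114 mm over their backs; the gripper's body (76 mm by 85 mm) begins 54 mm behind the grasp point. The pads swing forward as they close: fully open they stand 13 mm farther back than shut.
Start: joints at [1.051, 0.628, 0.038, 1.517, -0.027, 0.996, -0.02], TCP at [284.978, -584.213, 231.313] pointing down, gripper open.
Joint ranges: [-3.06, 3.06], [-0.37, 2.12], [-1.25, 1.32], [0.18, 2.47], [-1.1, 4.24], [0.23, 1.98], [-2.94, 2.94]. Speed limits (rad/s): [2.57, 2.57, 3.14, 3.14, 3.14, 3.14, 3.14].

INTERFACE

Orientations are given as a 3x3 rotation matrix whose columns are the frame's x, y, z axes.
In Python, from rig import manip, viewer, job gives the robot as it stands.
- The arm moves only by the tool apply_moves, never from a script. Its argument "plan" is a list of rows, each a list of 7 numbers: the turn, a rotation vector about the tool's x, y, z in rad, then the shift along the tool's x, y, z in cm, then the opening in per cent of the stroke, from 0 (shut) to 100 (fully open). In form: [[wx, wy, wz, x, y, z, fingers], ...]. A call has 1 to 10 rows; each row is the pose to reach, as a shift and turn from the pose commanded when the call began, along the tool's axes at that moment; what a row does not reach only later rows make up. A row lasts 1/8 s, in which the tool goes at most 62.5 mm and 10.7 degrees, less where a joint would pass 70% of its speed; a pose out of reach is approached as far as the arm can. A call with a gripper value outside its range is refused whole. The fingers move at their own pace and stop on an object; "squeeze" is the grip in N (left out, the last holds). Time passes only in rows, so rows that repeat a pose let the fingers close. It gives the time, the measured TCP pose, the force, the opening and the grip force at its end, in the units of the state.
- manip.get_state(): the state, without advancing time (a new reading comes with each control period).
- viewer.camera(name): name is "scene" or "top" or "wrist"; returns a dict with "image" (384x512x3 uint8, blue, green, red), "camera_matrix" (3x3 intrinsics, pixels), "dist" ([k1, k2, p1, p2, k3] as OpenCV has them; the pictures are not rectified), "extrinsics" (4x4, takes a point from world to camera coordinates); the wrist camera has in their place "T_tool_cam" (4x4, takes a point from camera to tool coordinates, whose origin is the TCP and whose axes are the flange's). Camera axes: x right, y down, z forward; pixel columns grow to the right and rows downward; lengths in mm; the calibration is good to about 2 mm. A picture is of the moment at which its call begins: read the wrist's pose just before it. There is no depth.
- job.close_job(): hands the job in; it is judged then, once.
Trained networks look in a picture, given as the dict that the camera call returned (one of the last four; its "shot" number tells which), for a name from the list of things; names that differ only in an ending like _2 or _b are one class to them, and where a whole thing is asked for, a point or a joint stands for the part that bears it (a point fixed in the world has none). Each returns a list of dicts, best first, with "confidence" (0 to 1); they miss things now and then, are a little off and sometimes report something else, mostly with a low value. They report only what shows in the picture. A call takes as long as a camera call. They do not tell look-alikes from the thing itself.
- viewer.recognise(picture, name): "position" ([x, y, z] in mm, in world coordinates, good to about 4 mm: the middle of the surface that is visible of it).
- viewer.cut_out(picture, name): "pixels" (384x512 bool, what is visible of it).
The state is a dict: "time_s": time; "joint_pos": joint angles; "joint_velocities": joint speeds; "effort": joint torques, N m; "tcp_pos": TCP position; "ee_rot": TCP orientation; "ft_force": force on the tool from outside, world axes, zero at the start; "moment": the same for the moment, N m; "width": finger opening in mm; "finger_force": force on a finger pad.
Only numpy, scipy, OpenCV 4.12 (cv2) and the standard library are available. Lean on these libraries where they do the work, as an engineer would, in place of code of your own. Each camera call takes 0.05 s, during which the arm holds its last target. There are 200 camera calls.

TASK

Screw the brass wing plug on top of the blue gearbox clockwise until its tapered thread goes snug, to about 0.6 N m, without overtightening it (where it goes snug differs from one gearbox to the next, so go by feel), and let go. Then put the red cap over the plug, upright, with its rim resting flat on the gearbox deck all round the boss. Leave the other things on the desk where they are.

Things in the scene. Friction and masses are not known exactly. Their poses are not given: they have to be found in the camera images.
- gearbox: blue gearbox on a dark base plate (110 x 130 mm), immovable. Origin: centre of its underside, on the desk; z up. Flat top deck 92 x 112 mm, 60 mm above the origin; on it, centred over the origin, an aluminium boss 41 mm across, 8 mm high, carries the plug. Four small screw heads near the deck's corners.
- port (a point): centre of the boss's top face, on the plug's axis, 68 mm above the gearbox's origin; fixed to the gearbox
- plug: brass wing plug, already started in the boss's thread. Origin on its vertical axis, 68 mm above the desk at the start; z up. Wing: a flat bar 36 mm long (plug's x), 10 mm thick (y), from 13 to 35 mm above the origin, on a neck 19 mm across. Clockwise from above tightens it and feeds it down 0.9 mm per radian. Stays where it is left; turning back loosens it.
- wing (a point): middle of the wing, 24 mm above the plug's origin. Torque: easy (0.03 N m) for an unseen 0.3 to 3.3 rad, different every time; then the taper bites and the torque climbs about 1 N m per radian, with no stop. Snug: turned with about 0.6 N m (0.5 to 0.8 is good); over 1.0 N m it is overtightened
- cap: red plastic cap, a round cup standing rim down on the desk left or right of the gearbox: 52.4 mm outside, 44.4 mm inside, 54 mm high, 49 mm hollow; about 50 g. Origin: centre of its rim (underside); z up through its closed top. Fitted, it stands round the boss, origin on the plug's axis and 60 mm above the desk.
- pill_bottle: small white bottle with a blue cap, 42 mm across, 76 mm tall; bystander, to be left alone; origin at the centre of its underside
- beige_box: beige carton, 69 x 145 x 98 mm; bystander, to be left alone; origin at the centre of its underside
- green_box: green carton, 67 x 68 x 92 mm; bystander, to be left alone; origin at the centre of its underside
- coffee_mug: white spotted mug, 78 mm across, 93 mm tall; bystander, to be left alone; origin at the centre of its underside
- tape_measure: yellow tape measure, 38 x 84 x 64 mm; bystander, to be left alone; origin at the centre of its underside
Not all that is in view belongs to the job. Of the things shaped like the gearbox, the blue one is meant.

How it is judged (in metres and radians):
On the way:
1. the plug is turned tight, to some 0.45 N m or more, the cap not yet over it (contact force between plug and gearbox above 14.5 N and horizontal distance between cap and port above 0.05 m), for 0.1 s.
At the end, for the whole second after the job is handed in: The plug, tightened to at least some 0.45 N m, still sits wedged in its taper (not turned back loose), and the red cap stands upright (within 0.06 rad) over it, centred on the boss within 4 mm, its rim on the deck within 3 mm, at rest and released (contact force between plug and gearbox above 0.12 N and horizontal distance between cap and port below 0.004 m and z of cap in the frame of gearbox between 0.057 and 0.063 m and angle between cap's own z axis and vertical below 0.06 rad and linear speed of cap below 0.02 m/s); the robot touches nothing.
It fails at once if the plug is overtightened (turned with more than some 1.0 N m) (contact force between plug and gearbox above 34 N).
It fails at once if a bystander (bottle, cartons, mug or tape measure) is shoved by more than 30 mm (distance of any of pill_bottle, beige_box, green_box, coffee_mug, tape_measure from where it was at the start of the episode above 0.03 m).
It also fails if it takes over 72 s, if anything falls off the work surface, if the arm or the gripper's body presses on something with over 40 N, if the wrist force passes 120 N, or if a joint passes its speed limit or range.

## Working session

There is one attempt and no reset: what is moved stays moved. The work goes in short steps, Python scripts to look and compute and a tool call to move; the robot and the scene stay as the last step left them, time stands still between calls to the robot, and variables do not carry over. Pictures are saved under pics/ and viewed, at most 10 in all, crops included, and the job is handed in when it is done.

Besides the shell and the picture viewer there is one more tool, called after "Emit:" by a JSON object that holds its "fn" and its "kwargs". apply_moves: Moves the arm, as the interface text tells. Its arguments: {"type":"object","properties":{"plan":{"type":"array"},"squeeze":{"type":"number"}},"required":["plan"]}

```bash
ls; mkdir -p pics
cat > h.py <<'E'
import numpy as np, cv2, json
from rig import manip, viewer, job
np.set_printoptions(precision=2, suppress=True)
def st():
    s=manip.get_state(); return s
def rec(pic,names):
    for n in names:
        print(n,[(np.round(r["position"],1).tolist(),round(r["confidence"],2)) for r in viewer.recognise(pic,n)][:4])
E
python3 - <<'E'
from h import *
s=st(); print({k:np.round(np.array(v),3).tolist() for k,v in s.items()})
pics={}
for n in ["scene","top"]:
    p=viewer.camera(n); cv2.imwrite(f"pics/{n}0.png",p["image"]); print(n,p["camera_matrix"].tolist(),p["extrinsics"])
    rec(p,["gearbox","plug","cap","pill_bottle","beige_box","green_box","coffee_mug","tape_measure"])
a=cv2.imread("pics/scene0.png");b=cv2.imread("pics/top0.png")
E
```

```text
pics
{'time_s': 0.0, 'joint_pos': [1.051, 0.629, 0.038, 1.518, -0.027, 0.996, -0.02], 'joint_velocities': [0.001, 0.001, 0.001, 0.002, -0.001, 0.001, -0.001], 'effort': [0.0, -56.34, 1.227, -19.345, 0.011, 0.01, 0.0], 'tcp_pos': [284.697, -583.631, 230.407], 'ee_rot': [[0.899, 0.438, -0.001], [0.438, -0.899, 0.002], [-0.0, -0.002, -1.0]], 'ft_force': [1.086, -0.18, 0.722], 'moment': [-0.001, 0.055, -0.026], 'finger_force': 0.0, 'width': 85.295}
scene [[399.58053002738524, 0.0, 256.50532617037607], [0.0, 399.58053002738524, 187.08009739830788], [0.0, 0.0, 1.0]] [[ -0.84  -0.54  -0.02 437.2 ]
 [ -0.21   0.35  -0.91 264.9 ]
 [  0.5   -0.76  -0.41 595.74]
 [  0.     0.     0.     1.  ]]
gearbox [([541.3, 1.8, 44.5], 0.93), ([560.0, -194.3, 43.4], 0.62)]
plug [([672.0, -362.5, 60.8], 0.51), ([556.6, -25.9, 88.4], 0.47)]
cap [([443.5, -348.4, 36.2], 0.7)]
pill_bottle [([425.6, 138.3, 49.4], 0.74)]
beige_box [([756.0, -83.4, 79.8], 0.63)]
green_box []
coffee_mug [([668.9, -359.9, 61.9], 0.6)]
tape_measure [([647.1, 137.7, 61.2], 0.79)]
top [[486.2729186412155, 0.0, 252.3781813691775], [0.0, 486.2729186412155, 193.24530190308647], [0.0, 0.0, 1.0]] [[  -0.01   -1.      0.   -114.43]
 [  -0.99    0.01   -0.16  631.95]
 [   0.16   -0.     -0.99 1063.43]
 [   0.      0.      0.      1.  ]]
gearbox [([572.2, -224.0, 60.4], 0.94), ([554.8, -38.7, 59.6], 0.86)]
plug []
cap [([452.9, -367.9, 52.5], 0.62)]
pill_bottle [([432.6, 111.4, 63.9], 0.88)]
beige_box [([780.9, -123.4, 99.7], 0.65)]
green_box [([731.8, -243.9, 89.6], 0.69), ([653.1, 133.2, 52.8], 0.24)]
coffee_mug [([687.5, -390.2, 37.2], 0.76)]
tape_measure [([655.8, 135.7, 52.2], 0.68), ([451.8, -367.7, 54.8], 0.51)]
```

```bash
python3 -c "
import cv2,numpy as np
a=cv2.imread('pics/scene0.png');b=cv2.imread('pics/top0.png')
cv2.imwrite('pics/both.png',cv2.resize(np.vstack([a,b]),(400,600)) if 0 else cv2.resize(np.hstack([a,b]),(800,300)))"
```

```text
(no output)
```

View pics/scene0.png

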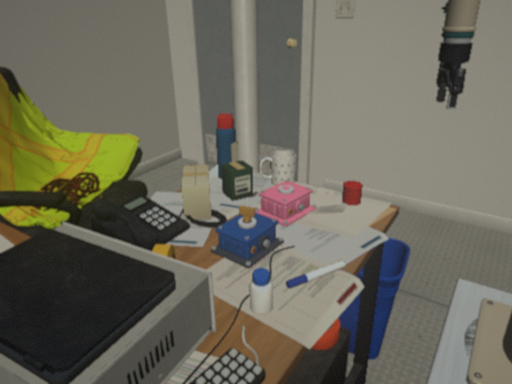

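View pics/top0.png

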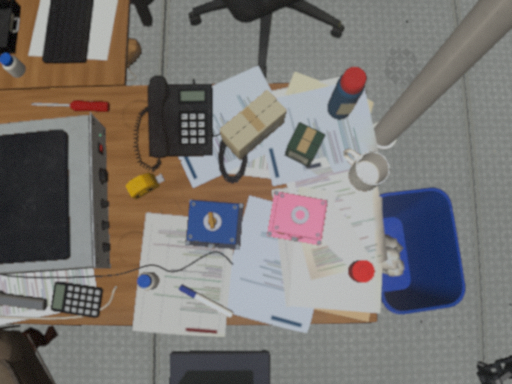

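The scene view shows the blue gearbox at (245,235) with the brass plug on top, the pink look-alike at (286,200) and the cap at (352,192). The top view has the gearbox at (214,222) and the cap at (361,271). I'll head above the gearbox.

Emit:
{"fn": "apply_moves", "kwargs": {"plan": [[0,0,0,4.8,-3.7,-0.4,100],[0,0,0,9.7,-7.5,-0.8,100],[0,0,0,14.5,-11.2,-1.2,100],[0,0,0,19.4,-15,-1.6,100],[0,0,0,24.2,-18.7,-2,100],[0,0,0,29,-22.5,-2.4,100],[0,0,0,33.9,-26.2,-2.8,100],[0,0,0,38.7,-30,-3,100],[0,0,0,43.6,-33.7,-3,100],[0,0,0,48.4,-37.5,-3,100]]}}

```text
time_s: 2.15
tcp_pos: [556.6, -33.3, 261.7]
ee_rot: [[0.899, 0.438, 0.001], [0.438, -0.899, -0.0], [0.001, 0.001, -1.0]]
ft_force: [0.5, -0.9, -0.3]
width: 85.3
finger_force: 0.0
```

Run:
```python
from h import *
s=st(); print({k:np.round(np.array(v),3).tolist() for k,v in s.items() if k in("time_s","joint_pos","tcp_pos","ee_rot","moment")})
p=viewer.camera("wrist"); cv2.imwrite("pics/w1.png",p["image"]); print(p["camera_matrix"],p["dist"],p["T_tool_cam"])
rec(p,["gearbox","plug","wing","port"])
```

```text
{'time_s': 2.15, 'joint_pos': [0.024, 0.46, -0.022, 1.742, 0.012, 0.939, -1.12], 'tcp_pos': [556.555, -33.269, 261.704], 'ee_rot': [[0.899, 0.438, 0.001], [0.438, -0.899, -0.0], [0.001, 0.001, -1.0]], 'moment': [-0.009, -0.049, -0.03]}
[[286.65   0.   257.73]
 [  0.   286.65 191.48]
 [  0.     0.     1.  ]] [-0.05  0.    0.    0.    0.  ] [[   0.     -0.95   -0.31   80.77]
 [   1.      0.      0.     -0.11]
 [  -0.     -0.31    0.95 -142.72]
 [   0.      0.      0.      1.  ]]
gearbox [([578.6, -202.4, 60.7], 0.97), ([573.4, -20.6, 60.2], 0.79)]
plug [([565.5, -32.7, 106.0], 0.91)]
wing [([562.3, -25.4, 101.1], 0.68)]
port [([581.8, -208.9, 57.7], 0.96), ([574.9, -27.7, 62.0], 0.76)]
```

View pics/w1.png

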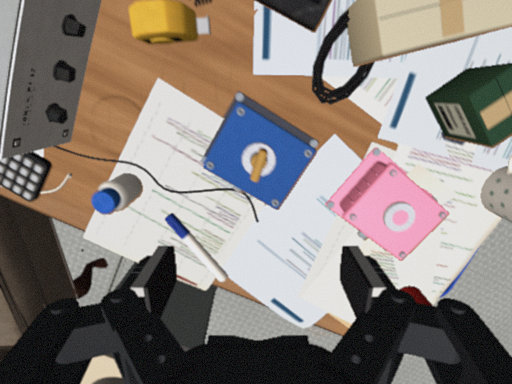

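Boss ring is near (262,155), and the brass wing runs from about (255,178) to (263,150). Measuring both now.

```bash
cat >> h.py <<'E'
def ray_plane(p,s,uv,z):
    "world points on plane z for wrist pixels uv (N,2)"
    R=np.array(s["ee_rot"]);t=np.array(s["tcp_pos"]);T=np.array(p["T_tool_cam"])
    n=cv2.undistortPoints(np.float64(uv).reshape(-1,1,2),np.array(p["camera_matrix"]),np.array(p["dist"])).reshape(-1,2)
    d=(R@T[:3,:3]@np.c_[n,np.ones(len(n))].T).T
    o=R@T[:3,3]+t
    return o+d*((z-o[2])/d[:,2])[:,None]
def wing(p,s,box):
    im=p["image"]; x0,x1,y0,y1=box
    h=cv2.cvtColor(im,cv2.COLOR_BGR2HSV); 
    m=cv2.inRange(h,(8,90,60),(28,255,255)); k=np.zeros_like(m);k[y0:y1,x0:x1]=1;m=m*k
    n,l,stt,c=cv2.connectedComponentsWithStats(m); i=1+np.argmax(stt[1:,4]); print("brass",stt[i],c[i])
    v,u=np.nonzero(l==i); W=ray_plane(p,s,np.c_[u,v],103)[:,:2]
    r=cv2.minAreaRect(W.astype(np.float32)); print("minrect",r)
    ev,V=np.linalg.eigh(np.cov(W.T)); a=np.arctan2(V[1,1],V[0,1]); print("wing mean",W.mean(0),"yaw",a%np.pi,"ext",4*np.sqrt(ev))
    w=cv2.inRange(h,(0,0,120),(179,70,255))*k
    n,l,stt,c=cv2.connectedComponentsWithStats(w); i=1+np.argmax(stt[1:,4])
    v,u=np.nonzero(l==i);hull=cv2.convexHull(np.c_[u,v].astype(np.int32)).reshape(-1,2)
    P=ray_plane(p,s,hull,68)[:,:2].astype(np.float32); print("boss",cv2.minEnclosingCircle(P),cv2.fitEllipse(P))
E
python3 - <<'E'
from h import *
s=st(); p=viewer.camera("wrist"); wing(p,s,(225,295,125,190))
m=viewer.cut_out(p,"wing")
for q in m[:2]:
    v,u=np.nonzero(q["pixels"]); print(q["confidence"],len(u),u.min(),u.max(),v.min(),v.max())
E
```

```text
brass [251 148  16  33 344] [257.83 163.13]
minrect ((567.0469970703125, -29.694393157958984), (35.74562454223633, 15.478824615478516), 20.868358612060547)
wing mean [568.07 -29.29] yaw 0.19105751808206506 ext [14.44 37.65]
boss ((566.125244140625, -30.729400634765625), 20.49005699157715) ((566.1956787109375, -30.786645889282227), (40.594947814941406, 40.61557388305664), 2.137322187423706)
0.93 397 250 266 147 180
```

Emit:
{"fn": "apply_moves", "kwargs": {"plan": [[0,0,-0.18,0.2,0,0.5,100],[0,0,-0.36,0.4,0.1,1,100],[0,0,-0.54,0.6,0.1,2,100],[0,0,-0.72,0.8,0.2,3,100],[0,0,-0.9,0.97,0.2,4,100],[0,0,-1.08,0.97,0.2,5,100],[0,0,-1.26,0.97,0.2,6,100],[0,0,-1.44,0.97,0.2,7,100],[0,0,-1.62,0.97,0.2,8,100],[0,0,-1.8,0.97,0.2,8,100]]}}

```text
time_s: 3.75
tcp_pos: [564.2, -34.9, 180.6]
ee_rot: [[-0.633, 0.774, -0.002], [0.774, 0.633, -0.001], [0.0, -0.002, -1.0]]
ft_force: [-0.2, -0.1, 1.0]
width: 85.6
finger_force: 0.0
```

Emit:
{"fn": "apply_moves", "kwargs": {"plan": [[0,0,-0.18,0,0,0,100],[0,0,-0.36,0,0,0,100],[0,0,-0.54,0,0,0,100],[0,0,-0.72,0,0,0,100],[0,0,-0.9,0,0,0,100],[0,0,-1.08,0,0,0,100],[0,0,-1.19,0,0,0,100],[0,0,-1.19,0,0,0,100]]}}

```text
time_s: 4.75
tcp_pos: [564.8, -34.6, 181.1]
ee_rot: [[-0.956, -0.294, -0.001], [-0.294, 0.956, -0.001], [0.001, -0.0, -1.0]]
ft_force: [0.7, 0.0, 0.0]
width: 85.2
finger_force: 0.0
```

Run:
```python
from h import *
s=st(); print({k:np.round(np.array(v),3).tolist() for k,v in s.items() if k in("time_s","joint_pos","tcp_pos","ee_rot","moment")})
p=viewer.camera("wrist"); cv2.imwrite("pics/w2.png",p["image"])
wing(p,s,(170,340,100,290))
```

```text
{'time_s': 4.75, 'joint_pos': [0.514, 0.691, -0.813, 1.795, 0.616, 0.93, 1.299], 'tcp_pos': [564.791, -34.564, 181.12], 'ee_rot': [[-0.956, -0.294, -0.001], [-0.294, 0.956, -0.001], [0.001, -0.0, -1.0]], 'moment': [0.021, -0.005, 0.074]}
brass [ 170  172  170  118 6917] [266.88 241.49]
minrect ((598.7552490234375, -19.873977661132812), (166.24453735351562, 84.11207580566406), 89.8433837890625)
wing mean [599.85 -14.53] yaw 1.5782948279002715 ext [ 68.26 193.25]
boss ((540.8355712890625, -39.864376068115234), 93.66194152832031) ((536.8445434570312, -28.079980850219727), (104.48052215576172, 408.10394287109375), 13.252025604248047)
```

View pics/w2.png

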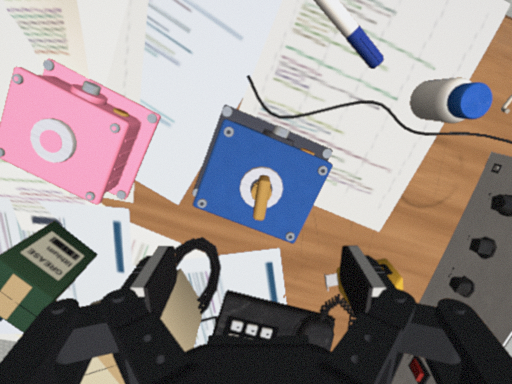

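The wing runs from (263,178) to (260,218) and the boss is centred near (262,188), with the fingers clear of both. Remeasuring with a tight box.

Run:
```python
from h import *
s=st(); print(s["tcp_pos"]); p=viewer.camera("wrist"); wing(p,s,(234,290,160,228))
R=np.array(s["ee_rot"]); print("tool yaw",np.arctan2(R[1,0],R[0,0]))
```

```text
[564.89 -34.26 181.19]
brass [251 175  20  45 594] [260.48 195.99]
minrect ((562.8473510742188, -32.255043029785156), (38.075279235839844, 15.440818786621094), 17.821456909179688)
wing mean [561.68 -32.69] yaw 0.189199633113049 ext [14.2  40.13]
boss ((564.8429565429688, -31.54245376586914), 20.646089553833008) ((564.8825073242188, -31.267290115356445), (40.37379455566406, 41.04179382324219), 87.41175842285156)
tool yaw -2.8439957532586817
```

Emit:
{"fn": "apply_moves", "kwargs": {"plan": [[0,0,0.07,-0.17,0.3,3,100],[0,0,0.07,-0.17,0.3,6,100],[0,0,0.07,-0.17,0.3,8,100],[0,0,0.07,-0.17,0.3,9.5,100],[0,0,0.07,-0.17,0.3,10.4,100],[0,0,0.07,-0.17,0.3,10.4,100]]}}

```text
time_s: 5.6
tcp_pos: [565.9, -29.1, 77.1]
ee_rot: [[-0.973, -0.23, -0.0], [-0.23, 0.973, 0.0], [0.0, 0.0, -1.0]]
ft_force: [-0.5, 0.1, 0.8]
width: 85.2
finger_force: 0.0
```

Run:
```python
from h import *
s=st(); print(s["tcp_pos"],s["ft_force"],s["moment"],s["joint_pos"]); p=viewer.camera("wrist"); cv2.imwrite("pics/w3.png",p["image"][100:384,100:412])
```

```text
[565.88 -29.14  77.1 ] [-0.45  0.13  0.8 ] [ 0.03  0.02 -0.  ] [ 0.42  0.82 -0.68  1.87  0.75  0.73  1.11]
```

View pics/w3.png

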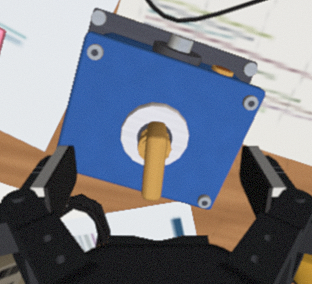

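The wing runs down the picture at crop (153,125)–(151,198), and the pads at columns 52 and 260 have their midpoint at 156. That leaves roughly 1 mm to correct in y before closing gently.

Emit:
{"fn": "apply_moves", "kwargs": {"plan": [[0,0,0,0,-0.12,0,100],[0,0,0,0,-0.12,0,60],[0,0,0,0,-0.12,0,30],[0,0,0,0,-0.12,0,0],[0,0,0,0,-0.12,0,0],[0,0,0,0,-0.12,0,0],[0,0,0,0,-0.12,0,0],[0,0,0,0,-0.12,0,0]], "squeeze": 20}}

```text
time_s: 6.65
tcp_pos: [566.4, -31.1, 77.5]
ee_rot: [[-0.973, -0.23, 0.0], [-0.23, 0.973, -0.001], [-0.0, -0.001, -1.0]]
ft_force: [0.1, -3.4, 3.3]
width: 17.3
finger_force: 19.6
```

Run:
```python
from h import *
s=st(); R=np.array(s["ee_rot"])
print(s["tcp_pos"],"tool force",R.T@s["ft_force"],"moment tool",R.T@s["moment"],s["width"],s["finger_force"],s["joint_pos"],"yaw",np.arctan2(R[1,0],R[0,0]))
```

```text
[566.4  -31.07  77.49] tool force [ 0.67 -3.33 -3.29] moment tool [ 0.76  0.15 -0.02] 17.28703765680449 19.61416482925415 [ 0.42  0.82 -0.68  1.87  0.75  0.73  1.12] yaw -2.9098719778854796
```

Width is 17.3 mm, so the tips have pinched the 19 mm neck rather than the 10 mm wing. I'll open, go up about 6 mm and close again.

Emit:
{"fn": "apply_moves", "kwargs": {"plan": [[0,0,0,0,0,0,40],[0,0,0,0,0,-0.3,40],[0,0,0,0,0,-0.6,40],[0,0,0,0,0,-0.6,20],[0,0,0,0,0,-0.6,0],[0,0,0,0,0,-0.6,0],[0,0,0,0,0,-0.6,0],[0,0,0,0,0,-0.6,0]], "squeeze": 20}}

```text
time_s: 7.65
tcp_pos: [566.8, -31.0, 83.6]
ee_rot: [[-0.973, -0.23, 0.001], [-0.23, 0.973, -0.001], [-0.001, -0.001, -1.0]]
ft_force: [1.9, -2.7, 4.4]
width: 9.6
finger_force: 19.9
```

```bash
cat >> h.py <<'E'
def rep():
    s=st(); R=np.array(s["ee_rot"])
    print(s["time_s"],s["tcp_pos"],"Ft",R.T@s["ft_force"],"Mt",R.T@s["moment"],"w",s["width"],s["finger_force"],s["joint_pos"],"yaw",np.arctan2(R[1,0],R[0,0]))
E
python3 -c "
from h import *
rep()"
```

```text
7.65 [566.78 -30.96  83.62] Ft [-1.27 -3.04 -4.43] Mt [ 0.92 -0.22  0.03] w 9.57095961091196 19.924777150154114 [ 0.43  0.81 -0.68  1.86  0.74  0.74  1.12] yaw -2.909825824969006
```

Emit:
{"fn": "apply_moves", "kwargs": {"plan": [[0,0,0,0,-0.04,0,0],[0,0,0,0,-0.04,0,0],[0,0,0.1,0,-0.04,0.01,0],[0,0,0.2,0,-0.04,0.02,0],[0,0,0.3,0,-0.04,0.03,0],[0,0,0.4,0,-0.04,0.04,0],[0,0,0.4,0,-0.04,0.04,0]], "squeeze": 60}}

```text
time_s: 8.52
tcp_pos: [566.9, -31.7, 83.4]
ee_rot: [[-0.986, 0.168, 0.001], [0.168, 0.986, -0.002], [-0.001, -0.002, -1.0]]
ft_force: [0.3, -4.0, 6.2]
width: 8.5
finger_force: 62.3
```

```bash
python3 -c "
from h import *
rep();viewer.camera('wrist');rep()"
```

```text
8.525 [566.85 -31.68  83.4 ] Ft [-1.   -3.94 -6.21] Mt [ 0.9  -0.49  0.04] w 8.500069426584014 62.27526068687439 [ 0.37  0.78 -0.58  1.86  0.65  0.69  0.81] yaw 2.972494976728082
8.575 [566.82 -31.73  83.41] Ft [-1.93 -3.48 -6.62] Mt [ 0.84 -0.51  0.03] w 8.537491583569826 62.288246154785156 [ 0.37  0.78 -0.58  1.86  0.65  0.69  0.81] yaw 2.9730336765656125
```

Emit:
{"fn": "apply_moves", "kwargs": {"plan": [[0,0,0.1,0,-0.03,-0.03,0],[0,0,0.2,0,-0.05,-0.03,0],[0,0,0.3,0,-0.05,-0.02,0],[0,0,0.4,0,-0.05,-0.01,0],[0,0,0.5,0,-0.05,0,0],[0,0,0.5,0,-0.05,0,0]]}}

```text
time_s: 9.32
tcp_pos: [566.4, -32.6, 83.0]
ee_rot: [[-0.784, 0.621, 0.0], [0.621, 0.784, -0.002], [-0.002, -0.001, -1.0]]
ft_force: [0.9, -5.1, 4.0]
width: 8.7
finger_force: 61.9
```

```bash
python3 -c "
from h import *
rep();viewer.camera('wrist');rep()"
```

```text
9.325 [566.44 -32.62  82.99] Ft [-3.91 -3.48 -4.03] Mt [ 0.61 -0.93  0.02] w 8.70196244964024 61.900988817214966 [ 0.29  0.75 -0.45  1.87  0.52  0.64  0.42] yaw 2.4720728165554613
9.375 [566.44 -32.57  82.98] Ft [-3.79 -3.25 -4.38] Mt [ 0.58 -1.01  0.02] w 8.515485388319567 61.910752058029175 [ 0.29  0.75 -0.45  1.87  0.52  0.64  0.42] yaw 2.4727767084735652
```

Emit:
{"fn": "apply_moves", "kwargs": {"plan": [[0,0,0.1,-0.03,-0.04,0,0],[0,0,0.2,-0.06,-0.08,0,0],[0,0,0.3,-0.06,-0.08,0.01,0],[0,0,0.4,-0.06,-0.08,0.02,0],[0,0,0.5,-0.06,-0.08,0.03,0],[0,0,0.5,-0.06,-0.08,0.03,0]]}}

```text
time_s: 10.12
tcp_pos: [565.7, -33.2, 82.5]
ee_rot: [[-0.392, 0.92, -0.001], [0.92, 0.392, -0.001], [-0.001, -0.001, -1.0]]
ft_force: [-0.2, -4.3, 4.6]
width: 8.4
finger_force: 62.0
```

```bash
python3 -c "
from h import *
rep();viewer.camera('wrist');rep();print(st()['ft_force'])"
```

```text
10.125 [565.71 -33.18  82.52] Ft [-3.88 -1.83 -4.62] Mt [ 0.46 -0.99  0.06] w 8.355632105730425 61.96189641952515 [ 0.21  0.73 -0.31  1.87  0.38  0.6   0.06] yaw 1.9740631353143872
10.175 [565.75 -33.18  82.53] Ft [-4.3  -2.68 -3.91] Mt [ 0.5  -1.08  0.06] w 8.5658471194855 61.96696758270264 [ 0.21  0.73 -0.31  1.87  0.38  0.6   0.06] yaw 1.974923780238584
[-0.77 -5.    3.91]
```

Emit:
{"fn": "apply_moves", "kwargs": {"plan": [[0,0,0.1,-0.05,-0.02,0,0],[0,0,0.2,-0.08,-0.04,0,0],[0,0,0.3,-0.08,-0.04,0.01,0],[0,0,0.4,-0.08,-0.04,0.02,0],[0,0,0.4,-0.08,-0.04,0.02,0]]}}

```text
time_s: 10.8
tcp_pos: [565.0, -33.4, 82.2]
ee_rot: [[-0.006, 1.0, -0.002], [1.0, 0.006, -0.001], [-0.001, -0.002, -1.0]]
ft_force: [-1.5, -3.6, 5.2]
width: 8.5
finger_force: 62.2
```

```bash
python3 -c "
from h import *
rep();viewer.camera('wrist');rep();print(st()['ft_force'])"
```

```text
10.8 [565.   -33.36  82.15] Ft [-3.64 -1.57 -5.2 ] Mt [ 0.44 -0.99 -0.22] w 8.544494379887235 62.173558473587036 [ 0.14  0.72 -0.21  1.87  0.25  0.57 -0.22] yaw 1.5766044248078515
10.85 [565.05 -33.34  82.2 ] Ft [-4.8  -3.37 -4.69] Mt [ 0.47 -1.09 -0.19] w 8.262496941494597 62.19265580177307 [ 0.14  0.72 -0.21  1.87  0.25  0.57 -0.22] yaw 1.5769183471756567
[-3.33 -4.82  4.7 ]
```

The taper has begun to bite, at about 0.2 N m. Smaller steps from here.

Emit:
{"fn": "apply_moves", "kwargs": {"plan": [[0,0,0.08,-0.02,0,0,0],[0,0,0.15,-0.02,0,0,0],[0,0,0.2,-0.02,0,0,0],[0,0,0.2,-0.02,0,0,0]]}}

```text
time_s: 11.35
tcp_pos: [564.7, -33.4, 82.0]
ee_rot: [[0.193, 0.981, -0.003], [0.981, -0.193, -0.0], [-0.001, -0.003, -1.0]]
ft_force: [-3.4, -4.1, 4.9]
width: 8.8
finger_force: 62.3
```

```bash
python3 -c "
from h import *
rep();viewer.camera('wrist');rep();viewer.camera('wrist');rep()"
```

```text
11.35 [564.68 -33.35  81.99] Ft [-4.64 -2.52 -4.9 ] Mt [ 0.25 -1.1  -0.47] w 8.787892159933381 62.26888418197632 [ 0.11  0.72 -0.15  1.87  0.19  0.56 -0.36] yaw 1.3770824184809938
11.4 [564.7  -33.37  82.  ] Ft [-4.36 -3.38 -5.4 ] Mt [ 0.41 -0.88 -0.46] w 8.998142872002836 62.52272129058838 [ 0.11  0.72 -0.15  1.87  0.19  0.56 -0.36] yaw 1.377300952623027
11.45 [564.67 -33.35  82.  ] Ft [-5.08 -1.54 -3.46] Mt [ 0.38 -1.12 -0.39] w 8.4807515575299 62.215415239334106 [ 0.11  0.72 -0.15  1.87  0.19  0.56 -0.36] yaw 1.3773158284106106
```

Emit:
{"fn": "apply_moves", "kwargs": {"plan": [[0,0,0.05,0,0,0,0],[0,0,0.1,0,0,0.01,0],[0,0,0.16,0,0,0.01,0],[0,0,0.16,0,0,0.01,0],[0,0,0.16,0,0,0.01,0]]}}

```text
time_s: 12.08
tcp_pos: [564.4, -33.3, 81.8]
ee_rot: [[0.345, 0.938, -0.003], [0.939, -0.345, -0.0], [-0.001, -0.003, -1.0]]
ft_force: [-3.8, -3.7, 6.7]
width: 8.5
finger_force: 63.0
```

```bash
python3 -c "
from h import *
rep();viewer.camera('wrist');rep();viewer.camera('wrist');rep()"
```

```text
12.075 [564.37 -33.3   81.83] Ft [-4.82 -2.26 -6.69] Mt [ 0.22 -0.92 -0.62] w 8.511582731761264 63.005701303482056 [ 0.08  0.72 -0.11  1.88  0.14  0.56 -0.47] yaw 1.2182682801230287
12.125 [564.37 -33.34  81.86] Ft [-6.15 -1.86 -6.02] Mt [ 0.04 -1.11 -0.67] w 8.66033118137606 62.76769995689392 [ 0.08  0.72 -0.11  1.88  0.14  0.56 -0.47] yaw 1.2182759806218644
12.175 [564.36 -33.27  81.85] Ft [-6.39 -2.06 -4.28] Mt [ 0.09 -1.32 -0.69] w 8.256102068900894 62.519917488098145 [ 0.08  0.72 -0.11  1.88  0.14  0.56 -0.47] yaw 1.2183501184150574
```

Torque reads about 0.66 N m, which is snug. Releasing and lifting off.

Emit:
{"fn": "apply_moves", "kwargs": {"plan": [[0,0,0,0,0,0,20],[0,0,0,0,0,0,45],[0,0,0,0,0,0,60],[0,0,0,0,0,-2.5,60],[0,0,0,0,0,-6,80],[0,0,0,0,0,-10,100],[0,0,0,0,0,-12,100],[0,0,0,0,0,-12,100]]}}

```text
time_s: 13.18
tcp_pos: [567.4, -33.0, 203.8]
ee_rot: [[0.349, 0.937, 0.004], [0.937, -0.349, 0.0], [0.002, 0.004, -1.0]]
ft_force: [-0.8, 0.2, -1.7]
width: 85.2
finger_force: 0.0
```

Run:
```python
from h import *
rep(); s=st(); p=viewer.camera("wrist"); cv2.imwrite("pics/w4.png",p["image"]); wing(p,s,(220,300,140,240))
```

```text
13.175 [567.4  -33.04 203.8 ] Ft [-0.08 -0.81  1.72] Mt [0.02 0.   0.04] w 85.21934971185716 0.0 [ 0.1   0.54 -0.14  1.78  0.1   0.82 -0.44] yaw 1.2139656281268507
brass [246 168  18  40 485] [254.23 186.41]
minrect ((567.1822509765625, -28.241849899291992), (36.35841369628906, 15.09521770477295), 69.4692153930664)
wing mean [567.42 -26.94] yaw 1.2471615697097267 ext [14.03 38.98]Traceback (most recent call last):
  File "<stdin>", line 2, in <module>
  File "h.py", line 27, in wing
    P=ray_plane(p,s,hull,68)[:,:2].astype(np.float32); print("boss",cv2.minEnclosingCircle(P),cv2.fitEllipse(P))
                                                                                              ~~~~~~~~~~~~~~^^^
cv2.error: OpenCV(4.12.0) /io/opencv/modules/imgproc/src/shapedescr.cpp:361: error: (-201:Incorrect size of input array) There should be at least 5 points to fit the ellipse in function 'fitEllipseNoDirect'
```

View pics/w4.png

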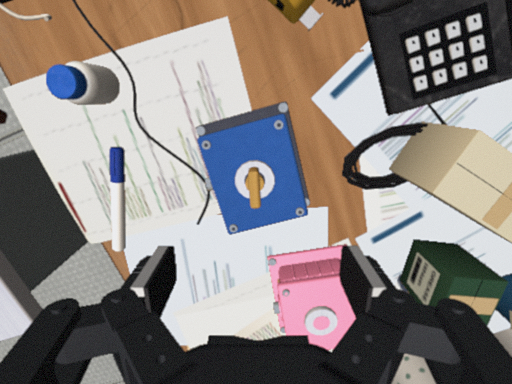

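The released wing is at (255,190), still aligned with the gripper, and the boss ring is at (255,180). I'll measure the ring again and set off for the cap.

Run:
```python
from h import *
s=st(); p=viewer.camera("wrist"); wing(p,s,(230,280,155,206)); rep()
```

```text
brass [247 167  18  39 479] [255.52 185.5 ]
minrect ((567.3069458007812, -26.897808074951172), (35.12004089355469, 15.008063316345215), 69.53117370605469)
wing mean [567.58 -26.22] yaw 1.2618997394765188 ext [14.16 37.5 ]
boss ((565.99462890625, -30.186161041259766), 20.677520751953125) ((565.9061889648438, -30.285137176513672), (40.403255462646484, 41.13451385498047), 159.3717803955078)
13.275 [565.68 -33.16 201.59] Ft [-0.15  0.22  0.83] Mt [-0.01 -0.03  0.02] w 85.06017838303941 0.0 [ 0.1   0.55 -0.14  1.78  0.1   0.82 -0.44] yaw 1.2139847347158348
```

Emit:
{"fn": "apply_moves", "kwargs": {"plan": [[0,0,0,-5,0.1,0,100],[0,0,0,-10,0.3,0,100],[0,0,0,-15,0.4,0,100],[0,0,0,-20,0.6,0,100],[0,0,0,-25,0.7,0,100],[0,0,0,-30,0.9,0,100],[0,0,0,-35.4,1,0,100],[0,0,0,-35.4,1,0,100],[0,0,0,-35.4,1,0,100]]}}

```text
time_s: 14.4
tcp_pos: [451.5, -367.4, 200.9]
ee_rot: [[0.35, 0.937, -0.001], [0.937, -0.35, 0.002], [0.002, -0.002, -1.0]]
ft_force: [-0.3, 0.7, -0.1]
width: 85.2
finger_force: 0.0
```

```bash
cat >> h.py <<'E'
def cap(p,s,ztop=54,r0=26.2):
    h=cv2.cvtColor(p["image"],cv2.COLOR_BGR2HSV)
    m=cv2.inRange(h,(0,120,60),(8,255,255))|cv2.inRange(h,(172,120,60),(179,255,255))
    n,l,stt,c=cv2.connectedComponentsWithStats(m); i=1+np.argmax(stt[1:,4]); print("red",stt[i],c[i])
    v,u=np.nonzero(l==i)
    # fit model silhouette: hull of top (z=54) and rim (z=0) circles, centre unknown
    from scipy.optimize import least_squares
    hull=cv2.convexHull(np.c_[u,v].astype(np.int32)).reshape(-1,2).astype(float)
    R=np.array(s["ee_rot"]);t=np.array(s["tcp_pos"]);T=np.array(p["T_tool_cam"]);Rc=R@T[:3,:3];o=R@T[:3,3]+t
    a=np.linspace(0,2*np.pi,90)
    def sil(c):
        P=np.concatenate([np.c_[c[0]+r0*np.cos(a),c[1]+r0*np.sin(a),np.full(90,z)] for z in(ztop-54,ztop)])
        q=cv2.projectPoints(P,cv2.Rodrigues(Rc.T)[0],-Rc.T@o,np.array(p["camera_matrix"]),np.array(p["dist"]))[0].reshape(-1,2)
        return cv2.convexHull(q.astype(np.float32))
    f=lambda c:[cv2.pointPolygonTest(sil(c),(float(x),float(y)),True) for x,y in hull]
    c0=ray_plane(p,s,[c[i]],30)[0,:2]
    r=least_squares(f,c0,diff_step=1e-3); print("cap xy",r.x,"rms px",np.sqrt(np.mean(r.fun**2)),"tool frame",R.T@(np.r_[r.x,0]-t))
E
python3 - <<'E'
from h import *
rep(); s=st(); p=viewer.camera("wrist"); cv2.imwrite("pics/w5.png",p["image"]); cap(p,s)
E
```

```text
14.4 [ 451.46 -367.43  200.92] Ft [ 0.59 -0.51  0.13] Mt [-0.    0.01  0.04] w 85.18053308127872 0.0 [ 0.73  0.57 -0.14  1.74  0.1   0.84  0.18] yaw 1.2137341129975696
red [ 234  150   48   54 2002] [257.33 177.19]
cap xy [ 450.67 -370.35] rms px 1.35864343220091 tool frame [ -3.36   0.73 200.91]
```

View pics/w5.png

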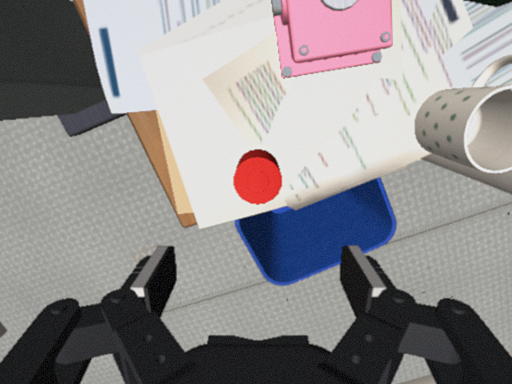

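The cap is at (258,177), standing close to the desk's edge. I'll centre it by a gentle grip with the gripper turned 90°, then grip at the present yaw.

Emit:
{"fn": "apply_moves", "kwargs": {"plan": [[0,0,0.18,-0.1,0,1,100],[0,0,0.36,-0.2,0.1,2,100],[0,0,0.54,-0.34,0.1,4,100],[0,0,0.72,-0.34,0.1,6,100],[0,0,0.9,-0.34,0.1,8,100],[0,0,1.08,-0.34,0.1,10,100],[0,0,1.26,-0.34,0.1,11,100],[0,0,1.44,-0.34,0.1,12,100],[0,0,1.57,-0.34,0.1,12,100],[0,0,1.57,-0.34,0.1,12,100]]}}

```text
time_s: 15.7
tcp_pos: [452.5, -369.9, 81.8]
ee_rot: [[0.939, -0.345, -0.001], [-0.345, -0.939, 0.001], [-0.001, -0.001, -1.0]]
ft_force: [-0.3, 0.0, 0.5]
width: 85.4
finger_force: 0.0
```

Run:
```python
from h import *
rep(); s=st(); p=viewer.camera("wrist"); cap(p,s)
```

```text
15.7 [ 452.52 -369.92   81.8 ] Ft [-0.27  0.05 -0.47] Mt [-0.01  0.03  0.01] w 85.4324637790857 0.0 [ 0.47  0.75  0.27  1.83 -0.33  0.6  -0.98] yaw -0.35174576045628186
red [ 221  174   78   90 5340] [259.77 220.02]
cap xy [ 450.37 -369.87] rms px 1.7843391568747042 tool frame [-1.95  0.76 81.8 ]
```

Emit:
{"fn": "apply_moves", "kwargs": {"plan": [[0,0,0,-0.15,0.05,3,100],[0,0,0,-0.15,0.05,5,100],[0,0,0,-0.15,0.05,6,100],[0,0,0,-0.15,0.05,6,75],[0,0,0,-0.15,0.05,6,50],[0,0,0,-0.15,0.05,6,40],[0,0,0,-0.15,0.05,6,40],[0,0,0,-0.15,0.05,6,40]], "squeeze": 20}}

```text
time_s: 16.75
tcp_pos: [450.5, -372.2, 23.2]
ee_rot: [[0.937, -0.349, 0.001], [-0.349, -0.937, -0.001], [0.001, 0.0, -1.0]]
ft_force: [-0.0, 0.6, 6.7]
width: 51.2
finger_force: 20.9
```

Run:
```python
from h import *
rep(); s=st(); p=viewer.camera("wrist"); cap(p,s)
```

```text
16.75 [ 450.5  -372.25   23.2 ] Ft [-0.2  -0.54 -6.71] Mt [ 0.16 -0.13 -0.01] w 51.170512806244986 20.92410296201706 [ 0.5   0.84  0.22  1.85 -0.36  0.48 -0.95] yaw -0.3559761107988372
red [  201   196   114   131 11173] [257.63 264.34]
cap xy [ 449.78 -371.13] rms px 1.763462572242569 tool frame [-1.09 -0.8  23.19]
```

Gripped and centred in one direction. Now I'll open, rise above the cap, turn back and lower.

Emit:
{"fn": "apply_moves", "kwargs": {"plan": [[0,0,0,0,0,0,70],[0,0,0,0,0,0,100],[0,0,-0.18,0,0,0,100],[0,0,-0.36,0,0,0,100],[0,0,-0.54,0,0,0,100],[0,0,-0.72,0,0,0,100],[0,0,-0.9,0,0,0,100],[0,0,-1.08,0,0,0,100],[0,0,-1.26,0,0,0,100],[0,0,-1.44,0,0,0,100]]}}

```text
time_s: 18.05
tcp_pos: [449.7, -372.0, 22.1]
ee_rot: [[0.463, 0.886, -0.0], [0.886, -0.463, 0.0], [-0.0, -0.0, -1.0]]
ft_force: [-0.3, -0.5, -0.1]
width: 85.0
finger_force: 0.0
```

Emit:
{"fn": "apply_moves", "kwargs": {"plan": [[0,0,-0.13,0,0,0,100],[0,0,-0.13,0,0,0,75],[0,0,-0.13,0,0,0,50],[0,0,-0.13,0,0,0,40],[0,0,-0.13,0,0,0,40],[0,0,-0.13,0,0,0,40]], "squeeze": 20}}

```text
time_s: 18.8
tcp_pos: [449.8, -372.0, 22.4]
ee_rot: [[0.35, 0.937, -0.0], [0.937, -0.35, -0.0], [-0.0, -0.0, -1.0]]
ft_force: [-1.7, 0.5, 2.0]
width: 52.6
finger_force: 21.2
```

Run:
```python
from h import *
rep(); s=st(); p=viewer.camera("wrist"); cap(p,s)
```

```text
18.8 [ 449.84 -372.05   22.41] Ft [-0.13 -1.73 -2.  ] Mt [ 0.28 -0.1   0.  ] w 52.61588560223989 21.17677817121148 [ 0.74  0.83 -0.15  1.85  0.24  0.48  0.06] yaw 1.2134129842208738
red [  201   194   114   132 11166] [256.8  263.23]
cap xy [ 450.52 -371.66] rms px 1.7625004380150007 tool frame [ 0.61  0.5  22.41]
```

Emit:
{"fn": "apply_moves", "kwargs": {"plan": [[0,0,0,0,0,0,40],[0,0,0,0,0,-1,40],[0,0,0,0,0,-4,40],[0,0,0,0,0,-8,40],[0,0,0,0,0,-12,40],[0,0,0,0,0,-15,40],[0,0,0,0,0,-16,40]], "squeeze": 40}}

```text
time_s: 19.73
tcp_pos: [451.1, -372.5, 184.5]
ee_rot: [[0.349, 0.937, 0.003], [0.937, -0.349, -0.002], [-0.001, 0.004, -1.0]]
ft_force: [-0.1, -0.2, -1.1]
width: 52.1
finger_force: 42.0
```

Emit:
{"fn": "apply_moves", "kwargs": {"plan": [[0,0,0,3,-0.1,0,40],[0,0,0,8,-0.2,0,40],[0,0,0,13,-0.4,0,40],[0,0,0,18,-0.5,0,40],[0,0,0,23,-0.7,0,40],[0,0,0,28,-0.8,0,40],[0,0,0,33,-1,0,40],[0,0,0,36,-1.1,0,40],[0,0,0,36,-1.1,0,40],[0,0,0,36,-1.1,0,40]]}}

```text
time_s: 20.98
tcp_pos: [564.7, -31.7, 181.5]
ee_rot: [[0.35, 0.937, -0.002], [0.937, -0.35, -0.001], [-0.001, -0.002, -1.0]]
ft_force: [0.1, -0.4, -1.0]
width: 52.1
finger_force: 42.0
```

Run:
```python
from h import *
rep(); s=st(); p=viewer.camera("wrist"); cv2.imwrite("pics/w6.png",p["image"]);cap(p,s,ztop=54+s["tcp_pos"][2]-22.4);rep()
```

```text
20.975 [564.66 -31.71 181.47] Ft [-0.31  0.23  0.99] Mt [-0.01 -0.08  0.03] w 52.10505981710609 42.01121530495584 [ 0.14  0.58 -0.21  1.8   0.16  0.78 -0.5 ] yaw 1.2132705727199422
red [  201   193   114   133 11366] [257.53 262.17]
cap xy [565.39 -31.06] rms px 1.6967801520036885 tool frame [  1.12   0.74 181.47]
21.025 [564.7  -32.31 181.66] Ft [ 0.18 -1.15  0.03] Mt [-0.03 -0.01 -0.01] w 51.93076288028638 42.011363469064236 [ 0.14  0.57 -0.21  1.8   0.16  0.78 -0.5 ] yaw 1.2121840924287604
```

View pics/w6.png

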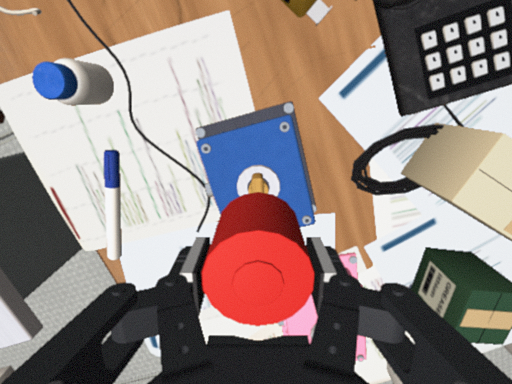

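The cap is held upright at (257,262), in line with the boss at (258,183). Lowering over the plug to just above the boss.

Emit:
{"fn": "apply_moves", "kwargs": {"plan": [[0,0,0,0.06,0.02,2,40],[0,0,0,0.06,0.02,4,40],[0,0,0,0.06,0.02,5.5,40],[0,0,0,0.06,0.02,7,40],[0,0,0,0.06,0.02,8,40],[0,0,0,0.06,0.02,8.6,40],[0,0,0,0.06,0.02,8.6,40]]}}

```text
time_s: 21.9
tcp_pos: [565.8, -30.3, 96.1]
ee_rot: [[0.349, 0.937, -0.0], [0.937, -0.349, -0.0], [-0.0, -0.0, -1.0]]
ft_force: [0.2, 0.3, -0.5]
width: 52.0
finger_force: 42.0
```

Run:
```python
from h import *
rep(); s=st(); p=viewer.camera("wrist");cap(p,s,ztop=54+s["tcp_pos"][2]-22.4);rep()
```

```text
21.9 [565.75 -30.3   96.06] Ft [0.37 0.05 0.52] Mt [-0.02  0.04  0.  ] w 51.99248154930852 42.012553475797176 [ 0.12  0.7  -0.17  1.87  0.2   0.59 -0.54] yaw 1.2138707531406288
red [  201   193   114   133 11374] [257.48 262.12]
cap xy [566.51 -29.73] rms px 1.6721193322724845 tool frame [ 0.82  0.55 96.06]
21.95 [566.04 -30.28  96.45] Ft [-0.14 -0.1   0.54] Mt [-0.08  0.01 -0.05] w 51.87678868922434 42.01249307021499 [ 0.12  0.7  -0.17  1.87  0.2   0.59 -0.54] yaw 1.2139213416087493
```

Emit:
{"fn": "apply_moves", "kwargs": {"plan": [[0,0,0,-0.06,-0.02,0,40],[0,0,0,-0.06,-0.02,0.3,40],[0,0,0,-0.06,-0.02,0.5,40],[0,0,0,-0.06,-0.02,0.7,40],[0,0,0,-0.06,-0.02,0.85,40],[0,0,0,-0.06,-0.02,0.85,40]]}}

```text
time_s: 22.7
tcp_pos: [565.4, -30.8, 87.7]
ee_rot: [[0.349, 0.937, -0.0], [0.937, -0.349, 0.0], [-0.0, -0.0, -1.0]]
ft_force: [0.1, -0.6, -0.4]
width: 51.7
finger_force: 42.0
```

```bash
python3 -c "
from h import *
rep();viewer.camera('wrist');rep()"
```

```text
22.7 [565.36 -30.81  87.66] Ft [-0.54  0.28  0.36] Mt [ 0.   -0.    0.03] w 51.710807166486596 42.01179075054824 [ 0.11  0.71 -0.17  1.87  0.2   0.58 -0.54] yaw 1.21378283625812
22.75 [565.44 -30.82  87.77] Ft [ 0.91 -0.05  0.9 ] Mt [ 0.06 -0.04 -0.03] w 52.17337283276017 42.01275489293039 [ 0.11  0.71 -0.17  1.87  0.2   0.58 -0.54] yaw 1.2137776641425364
```

No contact force with the rim about 2.5 mm below the boss top, so the cap is going over it. Lowering on to the deck.

Emit:
{"fn": "apply_moves", "kwargs": {"plan": [[0,0,0,0,0,0.2,40],[0,0,0,0,0,0.35,40],[0,0,0,0,0,0.45,40],[0,0,0,0,0,0.53,40],[0,0,0,0,0,0.53,40]]}}

```text
time_s: 23.38
tcp_pos: [565.4, -30.8, 82.6]
ee_rot: [[0.349, 0.937, -0.0], [0.937, -0.349, -0.0], [-0.0, -0.0, -1.0]]
ft_force: [-0.3, 0.8, 0.7]
width: 51.8
finger_force: 42.1
```

```bash
python3 -c "
from h import *
rep();viewer.camera('wrist');rep()"
```

```text
23.375 [565.44 -30.81  82.6 ] Ft [ 0.65 -0.6  -0.73] Mt [ 0.08  0.02 -0.05] w 51.76220080200818 42.10202288813889 [ 0.11  0.72 -0.17  1.88  0.21  0.56 -0.55] yaw 1.21377724989389
23.425 [565.45 -30.82  82.58] Ft [ 0.44  0.83 -0.63] Mt [ 0.11 -0.02  0.02] w 52.01608400757939 42.10189517587423 [ 0.11  0.72 -0.17  1.88  0.21  0.56 -0.55] yaw 1.2138075696934976
```

Emit:
{"fn": "apply_moves", "kwargs": {"plan": [[0,0,0,0,0,0.05,40],[0,0,0,0,0,0.08,40],[0,0,0,0,0,0.08,40]]}}

```text
time_s: 23.8
tcp_pos: [565.5, -30.8, 82.5]
ee_rot: [[0.35, 0.937, 0.0], [0.937, -0.35, -0.0], [-0.0, 0.0, -1.0]]
ft_force: [-1.9, -0.2, 6.7]
width: 51.5
finger_force: 42.7
```

```bash
python3 -c "
from h import *
rep();viewer.camera('wrist');rep()"
```

```text
23.8 [565.48 -30.84  82.54] Ft [-0.82 -1.73 -6.68] Mt [ 0.49 -0.08 -0.06] w 51.460642014652386 42.7327589225024 [ 0.11  0.72 -0.17  1.88  0.21  0.56 -0.55] yaw 1.2137132782613118
23.85 [565.47 -30.83  82.54] Ft [-0.2  -2.38 -6.77] Mt [ 0.54 -0.19 -0.02] w 51.9088141371074 42.73005570285022 [ 0.11  0.72 -0.17  1.88  0.21  0.56 -0.55] yaw 1.2137648456977157
```

Deck contact at 6.7 N, at the expected height. Releasing and retreating.

Emit:
{"fn": "apply_moves", "kwargs": {"plan": [[0,0,0,0,0,0,65],[0,0,0,0,0,0,85],[0,0,0,0,0,0,100],[0,0,0,0,0,-0.5,100],[0,0,0,0,0,-3,100],[0,0,0,0,0,-7,100],[0,0,0,0,0,-11,100],[0,0,0,0,0,-14,100],[0,0,0,0,0,-14,100],[0,0,0,0,0,-14,100]]}}

```text
time_s: 25.1
tcp_pos: [564.8, -30.9, 221.2]
ee_rot: [[0.35, 0.937, -0.001], [0.937, -0.35, -0.0], [-0.001, -0.001, -1.0]]
ft_force: [0.5, 0.7, -0.3]
width: 85.2
finger_force: 0.0
```

Run:
```python
from h import *
rep(); s=st(); p=viewer.camera("wrist");cap(p,s,ztop=114);cap(p,s,ztop=118); q=viewer.camera("scene"); 
a=cv2.resize(p["image"][90:290,150:370],(440,400)); b=cv2.resize(q["image"][170:270,200:290],(360,400)); cv2.imwrite("pics/fin.png",np.hstack([a,b]))
```

```text
25.1 [564.83 -30.95 221.16] Ft [0.87 0.25 0.33] Mt [ 0.06 -0.01 -0.04] w 85.24899122893848 0.0 [ 0.15  0.53 -0.22  1.76  0.14  0.87 -0.49] yaw 1.2136770801896044
red [ 231  152   56   63 2723] [258.33 183.89]
cap xy [565.91 -30.33] rms px 1.0964585100230753 tool frame [  1.07   1.02 221.16]
red [ 231  152   56   63 2723] [258.33 183.89]
cap xy [566.25 -29.14] rms px 1.5429260881229894 tool frame [  2.3    0.93 221.16]
```

View pics/fin.png

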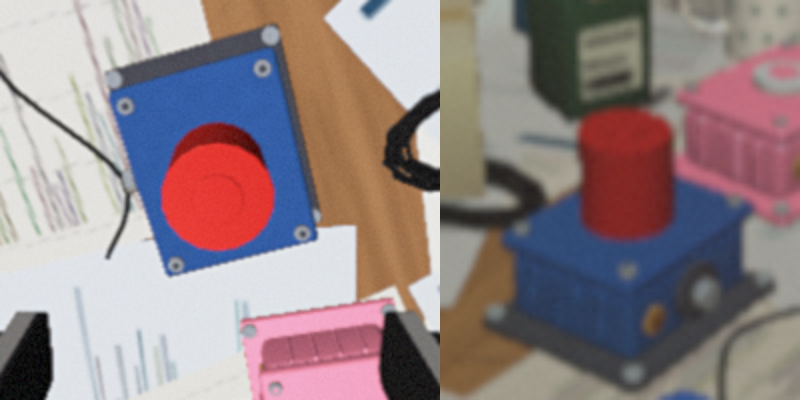

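The cap stands upright and flat on the blue deck, centred over the boss (left crop (217,190), right crop (627,175)), and the gripper is clear. Handing in.

```bash
python3 -c "
from h import *
print(job.close_job())"
```

```text
the job is handed in; nothing more can be done
None
```

The plug was turned to about 0.66 N m and released, and the red cap stands upright over it with its rim on the deck; I handed the job in at about 25 s, and no verdict came back.

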